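# File the matching carton upright in the desk rack

## Task

One of the three slim cartons lying flat on the desk is the same size as the two already filed in the rack. Stand that one upright on its short thin end in the gap of the rack, flat side to the filed ones and in line with them, setting it down gently on the rack's floor rather than dropping it. Then slide the bookend up by pushing it gently until the row is closed up without gaps between end stop and bookend, and leave the other two cartons and the desk things where they are.

Things in the scene. Friction and masses are not known exactly. Their poses are not given: they have to be found in the camera images.
- carton_match: the carton to file: 116 x 66 x 24 mm, like the filed ones. Plain brown card box with small white paper seals, rigid, 80 to 220 g. Origin at the centre of the big face that is underneath at the start; x along the length, y along the 66 mm width, z through the 24 mm thickness (up at the start).
- carton_short: look-alike that is too short: 96 x 66 x 24 mm, to be left lying. Plain brown card box with small white paper seals, rigid, 80 to 220 g. Origin at the centre of the big face that is underneath at the start; x along the length, y along the 66 mm width, z through the 24 mm thickness (up at the start).
- carton_long: look-alike that is too long for the rack: 136 x 66 x 24 mm, to be left lying. Plain brown card box with small white paper seals, rigid, 80 to 220 g. Origin at the centre of the big face that is underneath at the start; x along the length, y along the 66 mm width, z through the 24 mm thickness (up at the start).
- carton_match_mid (a point): centre of the matching carton's volume; axes as the carton's
- rack: white desk rack fixed to the desk, grey top shelf over its end-stop half, sides open. x along the row, from the open front to the end stop (roughly to the robot's left), z up. Origin on the desk, under the front face of the filed cartons when tight against the end stop. Floor plate x -145 to 70, y -50 to 50 mm, top at z = 6 mm. The new carton ends at x -24 to 0 mm.
- rack_stop (a point): foot of the end stop's face at the far end of the row, rack x = 48, z = 6 mm; the stop is 50 mm high above this; axes as the rack's
- rack_edge (a point): middle of the top shelf's lower front edge, rack x = -8, z = 136 mm. Shelf: x -8 to 70 mm, 142 mm wide, 10 mm thick, on two posts at x = 63, y = +-62 mm. A standing 116 mm carton reaches z = 122 mm: it goes under the shelf with 14 mm to spare but must come down in front of this edge. Axes as the rack's
- filed0_mid (a point): centre of the nearer filed carton (116 tall, 66 across the row, 24 mm along the row; loose, standing on the floor of the rack); axes: x along the row, z up
- filed1_mid (a point): centre of the farther filed carton, same size, standing at the end stop (there may be gaps of up to 2 mm in the row)
- filed0: the nearer filed carton, 24 x 66 x 116 mm, z up; origin at the centre of its underside
- filed1: the farther filed carton, 24 x 66 x 116 mm, z up; origin at the centre of its underside
- bookend (a joint): position (m) of the sliding bookend, growing towards the end stop. The face of its dark plate towards the row lies at rack x = -0.058 + value. Starts at 0 to 0.008; 0.034 with three cartons tight. Range -0.035 to 0.060; about 3 N to slide; stays where left. Plate 8 mm thick, 62 wide, z = 7 to 77 mm; a foot 46 mm wide, top at z = 10 mm, reaches 40 mm behind it.
- bookend_back (a point): middle of the bookend plate's back (the side away from the row), 45 mm above the desk, where it is pushed; axes as the rack's
- calculator: black desk calculator, 140 x 80 x 16 mm, loose; leave alone. Origin under its centre
- mouse: black computer mouse, 100 x 58 x 32 mm, loose; leave alone. Origin under its centre
- tape: roll of clear tape lying flat, 90 mm across, 24 mm high, loose; leave alone. Origin under its centre
- stapler: black stapler, 130 x 34 x 41 mm, loose; leave alone. Origin under its centre
- mug: white mug, 82 mm across without handle, 92 mm high, loose; leave alone. Origin under its centre
Mind the look-alikes: they are no part of the job. What is shaped like the filed1 but blue, red or turquoise is not meant.

How it is judged:
By the outcome, as a careful person would: the job done as asked, in the order asked, and still so for the second after the job is handed in, with the robot touching nothing.
It also fails if it takes over 58 s, if anything falls off the work surface, if the arm or the gripper's body presses on something with over 40 N, if the wrist force passes 120 N, or if a joint passes its speed limit or range.

## Robot

A 6-joint arm with a two-finger parallel gripper is mounted at the origin on the work surface. World frame = base frame: x ahead of the robot, y to its left, z up, the work surface at z = 0. Lengths are in m, angles in rad, forces in N, time in s.
With the tool pointing down it reaches from about 0.35 to 0.85 m from the base axis. Payload 8.1 kg.
Tool frame: the origin (TCP) lies between the finger pads; the fingertips stand nose_length ahead of it and the grasp point (between the pads) lies 2 mm behind it (nose_length is the distance from the TCP to the fingertips, in m); z points along the fingers, x is the direction in which the jaws open and shut, and the axes are right-handed (so a half turn about z gives the same grasp; the last joint's range is limited). The gripper opens to 93 mm and grips with 3 to 60 N. Pads are 15 mm wide; open, the fingers measure 128 mm over their backs; the gripper's body (75 mm by 188 mm) begins 65 mm behind the grasp point.
Start: joints at [-1.248, 0.13, 1.488, -0, 1.523, -0.085], TCP at [0.238, -0.551, 0.236] pointing down, gripper open.
Joint ranges: [-2.96, 2.96], [-0.89, 2.26], [0.02, 2.5], [-1.34, 4.48], [0, 2.73], [-2.66, 2.66]. Speed limits (rad/s): [2.39, 2.39, 2.79, 3.14, 3.14, 3.14].

## Interface

Orientations are given as a rotation vector (axis times angle).
In Python, from plant import * gives the robot as it stands.
- The arm moves only by the tool carry_out, never from a script. Its argument "steps" is a list of rows, each an object with "xyz": the shift along the world's x, y, z in cm, a list of three; "rot": the turn, a rotation vector about the world's x, y, z in degrees, a list of three. In form: [{"xyz": [tx, ty, tz], "rot": [rx, ry, rz]}, ...]. A call has 1 to 10 rows; each row is the pose to reach, as a shift and turn from the pose commanded when the call began; what a row does not reach only later rows make up. A row lasts 1/10 s, in which the tool goes at most 50 mm and 8.59 degrees, less where a joint would pass 70% of its speed; a pose out of reach is approached as far as the arm can. A call with a gripper value outside its range is refused whole. "grip" is the opening, from 0 (shut) to 1 (fully open), set as the call begins (left out, the last holds). The fingers move at their own pace and stop on an object; "force" is the grip in N (left out, the last holds). Time passes only in rows, so rows that repeat a pose let the fingers close. It gives the time, the measured TCP pose, the force and the opening at its end, in the units of the state.
- read_state(): the state, without advancing time (a new reading comes with each control period).
- read_camera(name): name is "side" or "top"; returns the picture (384x512x3 uint8, red, green, blue); there is no depth.
- calibration(name): a dict with "fov_y" (degrees; the focal length in pixels is half the picture's height over the tangent of half this angle, whatever the lens; pixels are square), "cx", "cy" (the principal point, pixels), "xyz" and "attitude" of the camera in the world. Camera axes: x right, y down, z forward; pixel columns grow to the right and rows downward; lengths in m; the calibration is good to about 2 mm. A picture is of the moment at which its call begins. calibration takes no time and is no camera call.
- close_job(): hands the job in, once; it reports no verdict.
The state is a dict: "t": time; "q": joint angles; "dq": joint speeds; "joint_torque": joint torques, N m; "tool_pos": TCP position; "orientation": TCP orientation; "force": force on the tool from outside, world axes, zero at the start; "wrist_torque": the same for the moment, N m; "opening": finger opening in m.
Only numpy, scipy, OpenCV 4.12 (cv2) and the standard library are available. Lean on these libraries where they do the work, as an engineer would, in place of code of your own. Each camera call takes 0.05 s, during which the arm holds its last target.

## Working session

There is one attempt and no reset: what is moved stays moved. The work goes in short steps, Python scripts to look and compute and a tool call to move; the robot and the scene stay as the last step left them, time stands still between calls to the robot, and variables do not carry over. Pictures are saved under pics/ and viewed, and the job is handed in when it is done.

Besides the shell and the picture viewer there is one more tool, called after ">>>" as name(argument=value, ...) on one line, values as JSON. carry_out: Moves the arm, as the interface text tells. Its arguments: {"type":"object","properties":{"steps":{"type":"array","items":{"type":"object","properties":{"xyz":{"type":"array","items":{"type":"number"}},"rot":{"type":"array","items":{"type":"number"}}}}},"grip":{"type":"number"},"force":{"type":"number"}},"required":["steps"]}

```bash
ls; mkdir -p pics
python3 - <<'E'
from plant import *
import cv2
for n in("side","top"):
    im=read_camera(n); cv2.imwrite(f"pics/{n}0.png",im[:,:,::-1]); print(calibration(n))
s=read_state(); print(s)
E
```

```text
pics
{'fov_y': 47.23524077962621, 'cx': 255.42872834485388, 'cy': 188.0620696918498, 'xyz': array([0.293236  , 0.89099446, 0.88543647]), 'attitude': array([-0.43607739,  2.69799341, -1.2741406 ])}
{'fov_y': 53.708972136512344, 'cx': 257.4100720040997, 'cy': 191.0419548157584, 'xyz': array([ 0.46884653, -0.02572457,  1.28473055]), 'attitude': array([-2.14355261,  2.18714015, -0.08644   ])}
{'t': 0.1, 'q': array([-1.24840987e+00,  1.31079693e-01,  1.48919866e+00, -2.59726768e-05,
        1.52300891e+00, -8.54130952e-02]), 'dq': array([-7.72165082e-04, -1.93615406e-03, -1.65411632e-03,  6.90035436e-04,
       -1.20221770e-03, -7.36960261e-05]), 'joint_torque': array([ 1.14805727e-03, -5.61340249e+01, -4.93095946e+01,  7.70988688e-02,
        2.92257615e-02, -4.84795419e-05]), 'tool_pos': array([ 0.2377991 , -0.55031716,  0.23468035]), 'orientation': array([-2.62438383e+00,  1.72503692e+00,  2.11605381e-03]), 'force': array([-1.34823754,  0.26863739, -0.59592779]), 'wrist_torque': array([-0.03275966,  0.00072878, -0.0470154 ]), 'opening': 0.09265638651513469}
```

View pics/side0.png

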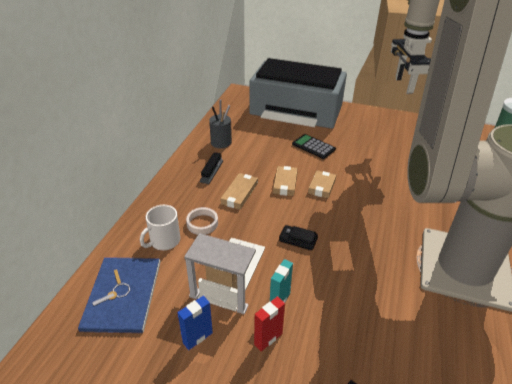

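View pics/top0.png

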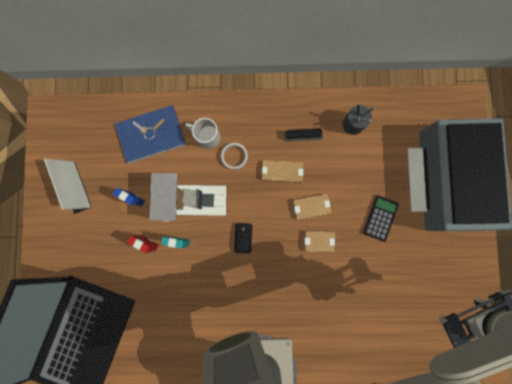

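```bash
cat > h.py <<'E'
from plant import *
import numpy as np, cv2
from scipy.spatial.transform import Rotation as R
def cam(n):
    c=calibration(n); f=192/np.tan(np.radians(c["fov_y"]/2))
    return f,c["cx"],c["cy"],np.array(c["xyz"]),R.from_rotvec(c["attitude"]).as_matrix()
def ray(n,u,v):
    f,cx,cy,p,M=cam(n); d=M@np.array([(u-cx)/f,(v-cy)/f,1]); return p,d/np.linalg.norm(d)
def onz(n,u,v,z):
    p,d=ray(n,u,v); return p+d*(z-p[2])/d[2]
def proj(n,P):
    f,cx,cy,p,M=cam(n); c=M.T@(np.array(P)-p); return f*c[0]/c[2]+cx,f*c[1]/c[2]+cy
E
python3 - <<'E'
from h import *
im=cv2.imread("pics/top0.png"); sd=cv2.imread("pics/side0.png")
a=cv2.resize(im[150:265,140:350],None,fx=3.8,fy=3.8,interpolation=cv2.INTER_CUBIC); cv2.imwrite("pics/topz.png",a)
b=cv2.resize(sd[220:350,160:310],None,fx=4.5,fy=4.5,interpolation=cv2.INTER_CUBIC); cv2.imwrite("pics/sidez.png",b)
c=cv2.resize(sd[155:220,210:350],None,fx=5,fy=5,interpolation=cv2.INTER_CUBIC); cv2.imwrite("pics/sidec.png",c)
for n in("top","side"):
    i=im if n=="top" else sd
    hsv=cv2.cvtColor(i,cv2.COLOR_BGR2HSV)
    for u,v in ([(283,171),(312,207),(320,242),(60,250),(260,250),(250,120)] if n=="top" else [(240,192),(285,183),(322,184),(300,200)]):
        print(n,u,v,i[v,u],hsv[v,u])
print(onz("top",257,191,0), onz("top",192,204,0))
E
```

```text
top 283 171 [ 92 137 172] [ 17 119 172]
top 312 207 [ 94 139 172] [ 17 116 172]
top 320 242 [ 91 136 167] [ 18 116 167]
top 60 250 [ 58  93 133] [ 14 144 133]
top 260 250 [45 66 93] [ 13 132  93]
top 250 120 [ 64  98 141] [ 13 139 141]
side 240 192 [107 154 194] [ 16 114 194]
side 285 183 [109 157 198] [ 16 115 198]
side 322 184 [114 161 202] [ 16 111 202]
side 300 200 [ 77 115 165] [ 13 136 165]
[ 0.5916603  -0.00592066  0.        ] [0.55186196 0.2160649  0.        ]
```

View pics/topz.png

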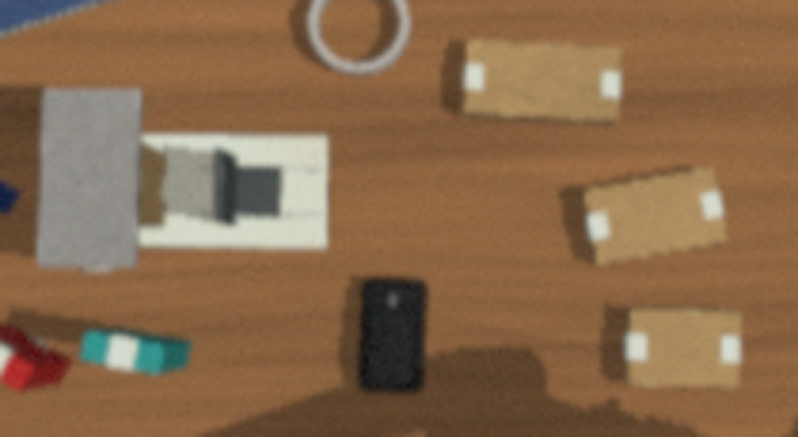

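View pics/sidez.png

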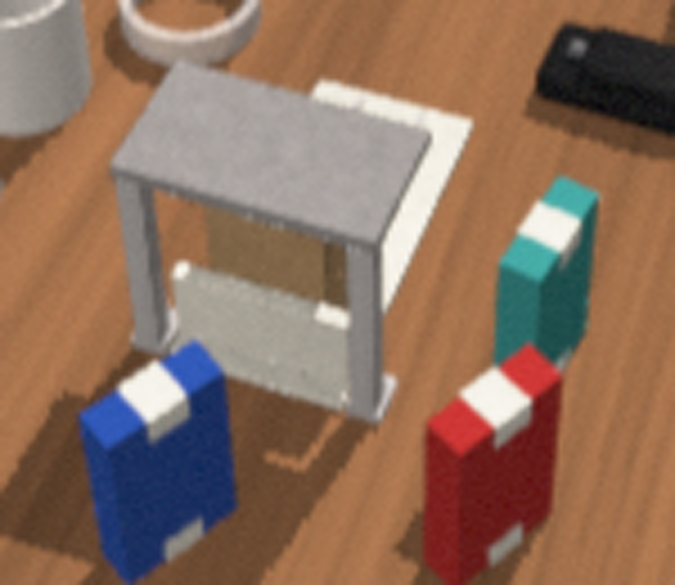

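View pics/sidec.png

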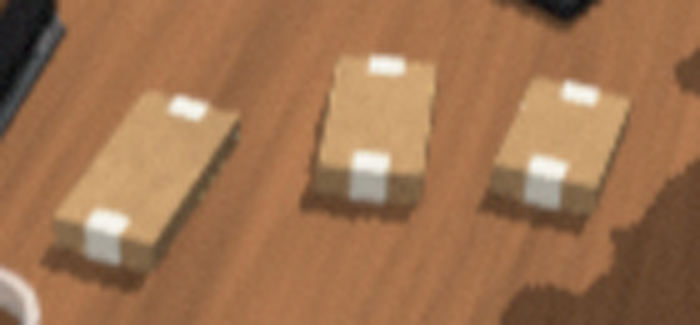

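Run:
```python
from h import *
import plant; print([k for k in dir(plant) if not k.startswith('__')])
for k in dir(plant):
    if 'nose' in k.lower(): print(k,getattr(plant,k))
im=cv2.imread("pics/top0.png"); sd=cv2.imread("pics/side0.png")
hsv=cv2.cvtColor(im,cv2.COLOR_BGR2HSV)
m=((hsv[...,2]>152)&(hsv[...,1]<128)).astype(np.uint8)
# cartons
roi=np.zeros_like(m); roi[155:258,255:340]=1
mm=cv2.morphologyEx(m*roi,cv2.MORPH_CLOSE,np.ones((3,3)))
for c in cv2.findContours(mm,0,2)[0]:
    if cv2.contourArea(c)<100: continue
    r=cv2.minAreaRect(c); b=cv2.boxPoints(r)
    W=np.array([onz("top",u,v,0.024)[:2] for u,v in b])
    e=[np.linalg.norm(W[i]-W[(i+1)%4])*1000 for i in range(4)]
    i=int(np.argmax(e[:2])); d=W[(i+1)%4]-W[i]
    print("carton px",np.round(r[0],1),"ctr",W.mean(0).round(4),"edges",np.round(e,1),"yaw from +y",np.degrees(np.arctan2(-d[0],d[1]))%180)
# rack
wm=((im.min(2)>185)&(hsv[...,1]<40)).astype(np.uint8); wm[:, :170]=0; wm[:,230:]=0; wm[:180]=0;wm[220:]=0
ys,xs=np.nonzero(wm); print("floor px",xs.min(),xs.max(),ys.min(),ys.max())
cc=max(cv2.findContours(wm,0,2)[0],key=cv2.contourArea); r=cv2.minAreaRect(cc); print(r)
for b in cv2.boxPoints(r): print(b,onz("top",*b,0.006).round(4))
gm=((abs(im.astype(int).max(2)-im.astype(int).min(2))<25)&(im.min(2)>90)).astype(np.uint8); gm[:,:145]=0;gm[:,179:]=0;gm[:170]=0;gm[224:]=0
cc=max(cv2.findContours(gm,0,2)[0],key=cv2.contourArea); r=cv2.minAreaRect(cc); print(r)
for b in cv2.boxPoints(r): print(b,onz("top",*b,0.146).round(4))
```

```text
['IKError', 'calibration', 'close_job', 'nose_length', 'read_camera', 'read_state']
nose_length 0.017
carton px [320.  241.5] ctr [ 0.4183 -0.2103] edges [98.7 62.  98.2 62. ] yaw from +y 178.90248602638098
carton px [312.4 206.6] ctr [ 0.5336 -0.1892] edges [119.5  66.9 118.9  66.8] yaw from +y 10.9424282045334
carton px [282.5 170.1] ctr [ 0.658  -0.0932] edges [ 64.4 138.5  64.2 137.9] yaw from +y 175.82631777276242
floor px 177 224 186 213
((200.5, 199.5), (27.0, 47.0), 90.0)
[177. 186.] [0.6139 0.266  0.006 ]
[224. 186.] [0.6105 0.1058 0.006 ]
[224. 213.] [0.5189 0.1068 0.006 ]
[177. 213.] [0.522  0.2659 0.006 ]
((164.0, 197.0), (46.0, 28.0), 90.0)
[150. 174.] [0.6365 0.3165 0.146 ]
[178. 174.] [0.6346 0.231  0.146 ]
[178. 220.] [0.4951 0.2309 0.146 ]
[150. 220.] [0.4968 0.3155 0.146 ]
```

```bash
cat > meas.py <<'E'
from h import *
im=cv2.imread("pics/top0.png").astype(float)
def edge(ch,a,b,along,horiz):
    # for each index in along, find subpixel half crossing of ch between a and b
    out=[]
    for k in along:
        p=ch[k,a:b] if horiz else ch[a:b,k]
        h=(p[0]+p[-1])/2; s=np.sign(p[-1]-p[0])
        for i in range(len(p)-1):
            if s*(p[i]-h)<0<=s*(p[i+1]-h):
                x=a+i+(h-p[i])/(p[i+1]-p[i]); out.append((x,k) if horiz else (k,x)); break
    return np.array(out)
def fit(pts,z,n="top"):
    W=np.array([onz(n,u,v,z)[:2] for u,v in pts]); c=np.median(W,0)
    l=cv2.fitLine(W.astype(np.float32),cv2.DIST_HUBER,0,1e-4,1e-4).ravel()
    return l
E
python3 - <<'E'
from meas import *
B=im[...,0]
for name,pts,z in [("front",edge(B,222,231,range(189,212),True),.006),
 ("up",edge(B,181,189,range(182,222),False),.006),
 ("low",edge(B,211,219,range(182,222),False),.006),
 ("shelf front",edge(B,172,184,list(range(176,185))+list(range(216,219)),True),.146),
 ("shelf up",edge(B,169,177,range(154,174),False),.146),
 ("shelf low",edge(B,216,225,range(154,174),False),.146),
 ("book plate front",edge(B,195,200,range(194,206),True),.077)]:
    l=fit(pts,z); print(name,len(pts),np.median(pts,0).round(2),"dir",l[:2].round(3),"pt",l[2:].round(4), "deg",round(np.degrees(np.arctan2(l[0],l[1])),2))
E
```

```text
front 23 [225.73 200.  ] dir [ 1.    -0.026] pt [0.5658 0.1002] deg 91.47
up 40 [201.5  184.92] dir [0.043 0.999] pt [0.6163 0.1824] deg 2.47
low 40 [201.5  214.73] dir [0.037 0.999] pt [0.5145 0.1876] deg 2.13
shelf front 12 [176.59 181.5 ] dir [ 1.    -0.031] pt [0.5933 0.2358] deg 91.77
shelf up 20 [163.5  172.74] dir [0.027 1.   ] pt [0.6396 0.2814] deg 1.54
shelf low 20 [163.5  220.22] dir [0.087 0.996] pt [0.4946 0.2801] deg 4.99
book plate front 12 [196.46 199.5 ] dir [ 1.    -0.002] pt [0.5585 0.1872] deg 90.09
```

Run:
```python
import cv2
im=cv2.imread("pics/top0.png")
cv2.imwrite("pics/matchz.png",cv2.resize(im[188:228,285:340],None,fx=12,fy=12,interpolation=cv2.INTER_NEAREST))
cv2.imwrite("pics/rackz.png",cv2.resize(im[168:228,145:235],None,fx=8,fy=8,interpolation=cv2.INTER_NEAREST))
```

```text
(no output)
```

View pics/matchz.png

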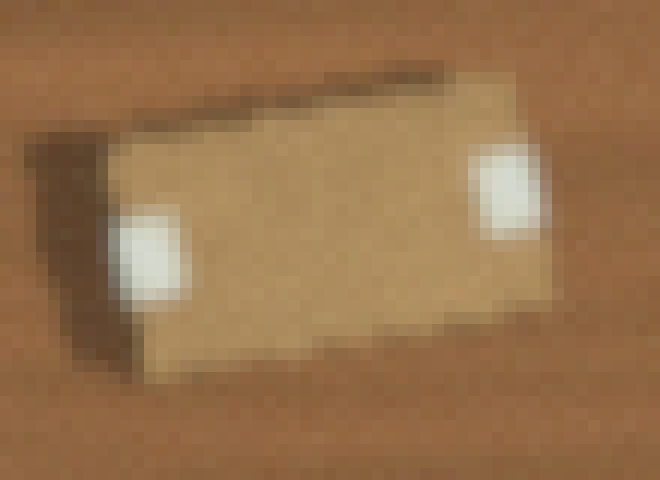

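View pics/rackz.png

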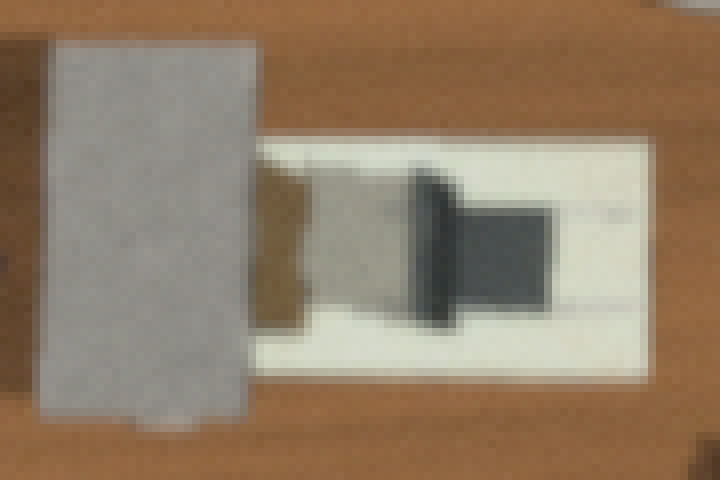

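Run:
```python
from h import *
th=np.radians(2.0); X=np.array([np.sin(th),np.cos(th),0]); Y=np.array([-np.cos(th),np.sin(th),0]); O=np.array([.567,.2445,0])
P=lambda x,y,z:O+X*x/1000+Y*y/1000+np.array([0,0,z/1000])
for p in [(-145,50,6),(-145,-50,6),(-8,71,146),(-8,-71,146),(70,71,146),(70,-71,146)]:
    print(p,[np.round(proj(n,P(*p)),1) for n in("side","top")])
# carton top corners in side
for u,v in [(338,58),(437,64),(425,175),(320,167)]:
    print(onz("side",210+u/5,155+v/5,.024).round(4))
# from top mask corners
for u,v in [(285+107/12,188+135/12),(285+518/12,188+68/12),(285+558/12,188+300/12),(285+150/12,188+385/12)]:
    print("top",onz("top",u-.5,v-.5,.024).round(4))
s=read_state();print(R.from_rotvec(s["orientation"]).as_matrix().round(3),s["tool_pos"])
```

```text
(-145, 50, 6) [array([266.3, 246.2]), array([225.6, 215. ])]
(-145, -50, 6) [array([232.2, 236.8]), array([226.3, 185.5])]
(-8, 71, 146) [array([257. , 247.9]), array([175.3, 219.8])]
(-8, -71, 146) [array([200.3, 232.2]), array([177., 173.])]
(70, 71, 146) [array([244.5, 273.2]), array([149.5, 219.4])]
(70, -71, 146) [array([185. , 255.6]), array([151.5, 172.7])]
[ 0.5759 -0.2323  0.024 ]
[ 0.5128 -0.2469  0.024 ]
[ 0.4924 -0.134   0.024 ]
[ 0.5557 -0.1207  0.024 ]
top [ 0.5609 -0.127   0.024 ]
top [ 0.5772 -0.2413  0.024 ]
top [ 0.5127 -0.25    0.024 ]
top [ 0.4916 -0.1369  0.024 ]
[[ 0.397 -0.918 -0.001]
 [-0.918 -0.397  0.002]
 [-0.002 -0.    -1.   ]] [ 0.2377991  -0.55031716  0.23468035]
```

```bash
cat > pose.py <<'E'
from h import *
Z=np.array([0,0,1.]); ty=np.radians(10.2); u=np.array([-np.sin(ty),np.cos(ty),0]); j=np.array([np.cos(ty),np.sin(ty),0])
th=np.radians(2.0); X=np.array([np.sin(th),np.cos(th),0]); Y=np.array([-np.cos(th),np.sin(th),0]); O=np.array([.567,.2455,0])
def mk(x,z): return np.stack([x,np.cross(z,x),z],1)
c=np.sqrt(.5)
Rpick=mk(j,-c*u-c*Z); Rplace=mk(-Y,c*X-c*Z)
def to(Rt,pt=None,Rb=None):
    s=read_state(); Rc=R.from_rotvec(s["orientation"]).as_matrix() if Rb is None else Rb
    rv=np.degrees(R.from_matrix(Rt@Rc.T).as_rotvec())
    print("rot",rv.round(2),np.linalg.norm(rv).round(1)); 
    if pt is not None: print("shift cm",((pt-s["tool_pos"])*100).round(2))
E
python3 - <<'E'
from pose import *
to(Rpick,np.array([.5305,-.1668,.02]))
to(Rplace,None,Rpick)
E
```

```text
rot [-42.7   22.8   72.64] 87.3
shift cm [ 29.27  38.35 -21.47]
rot [89.91  6.44 -9.58] 90.6
```

>>> carry_out(steps=[{"xyz":[4,5,0],"rot":[-4.3,2.3,7.3]},{"xyz":[8,10,0],"rot":[-8.5,4.6,14.5]},{"xyz":[12,15.4,0],"rot":[-12.8,6.8,21.8]},{"xyz":[16,20.5,0],"rot":[-17.1,9.1,29.1]},{"xyz":[20,25.6,0],"rot":[-21.4,11.4,36.3]},{"xyz":[23.4,30.7,-1],"rot":[-25.6,13.7,43.6]},{"xyz":[26.3,34.5,-2],"rot":[-29.9,16,50.8]},{"xyz":[29.3,38.4,-4],"rot":[-34.2,18.2,58.1]},{"xyz":[29.3,38.4,-6],"rot":[-38.4,20.5,65.4]},{"xyz":[29.3,38.4,-8],"rot":[-42.7,22.8,72.6]}], grip=0.87)

```text
t: 1.1
tool_pos: [0.5323, -0.1667, 0.1611]
orientation: [2.357, 0.191, 0.097]
force: [1.0, -0.4, 0.0]
opening: 0.0814
```

>>> carry_out(steps=[{"xyz":[0,0,0],"rot":[0,0,0]},{"xyz":[0,0,0],"rot":[0,0,0]},{"xyz":[0,0,0],"rot":[0,0,0]}])

```text
t: 1.4
tool_pos: [0.5292, -0.1704, 0.1605]
orientation: [2.361, 0.181, 0.089]
force: [-0.3, -0.3, 0.1]
opening: 0.0807
```

Run:
```python
from pose import *
to(Rpick,np.array([.5305,-.1668,.02]))
s=read_state(); print(s["t"],s["q"].round(3),s["tool_pos"],s["opening"],s["force"])
cv2.imwrite("pics/side1.png",read_camera("side")[:,:,::-1]); cv2.imwrite("pics/top1.png",read_camera("top")[:,:,::-1])
```

```text
rot [-0.66  0.54  1.16] 1.4
shift cm [  0.13   0.36 -14.05]
1.4 [ 0.056  0.008  1.957 -0.836  1.216  0.225] [ 0.52923238 -0.17040335  0.16045319] 0.08070563062011546 [-0.28149738 -0.27306254  0.12105845]
```

Run:
```python
import cv2
a=cv2.imread("pics/side1.png")[100:260,200:420]; b=cv2.imread("pics/top1.png")[150:270,220:380]
cv2.imwrite("pics/s1.png",cv2.resize(a,None,fx=3.5,fy=3.5,interpolation=2)); cv2.imwrite("pics/t1.png",cv2.resize(b,None,fx=4.5,fy=4.5,interpolation=2))
```

```text
(no output)
```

View pics/s1.png

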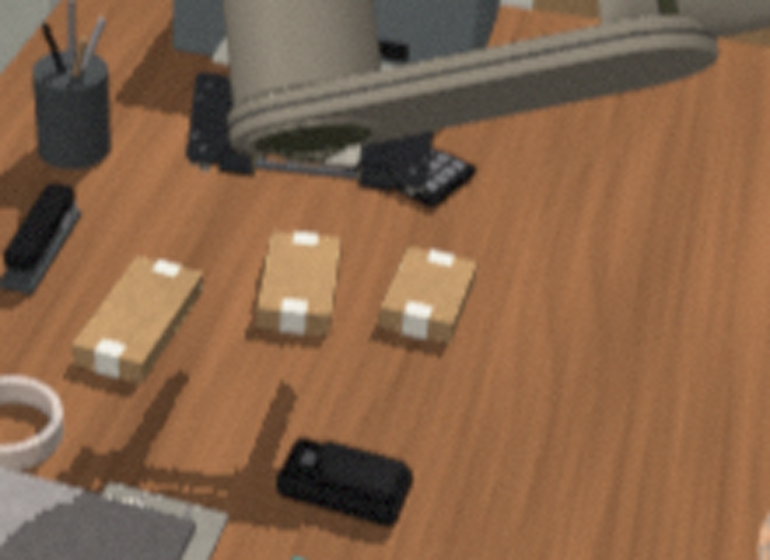

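View pics/t1.png

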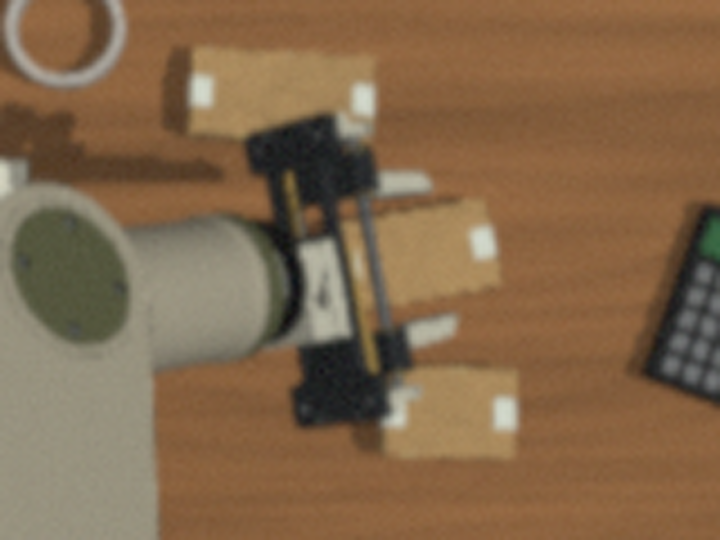

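>>> carry_out(steps=[{"xyz":[0.1,0.3,-4],"rot":[-0.7,0.5,1.2]},{"xyz":[0.1,0.3,-7.5],"rot":[-0.7,0.5,1.2]},{"xyz":[0.1,0.3,-10],"rot":[-0.7,0.5,1.2]},{"xyz":[0.1,0.3,-11.5],"rot":[-0.7,0.5,1.2]},{"xyz":[0.1,0.3,-12.5],"rot":[-0.7,0.5,1.2]},{"xyz":[0.1,0.3,-12.5],"rot":[-0.7,0.5,1.2]},{"xyz":[0.1,0.3,-12.5],"rot":[-0.7,0.5,1.2]}])

```text
t: 2.2
tool_pos: [0.5307, -0.1673, 0.0355]
orientation: [2.347, 0.211, 0.088]
force: [0.6, 0.9, -1.3]
opening: 0.0811
```

Run:
```python
from pose import *
to(Rpick,np.array([.5305,-.1668,.02]))
s=read_state(); print(s["tool_pos"],s["force"])
```

```text
rot [ 0.05  0.04 -0.07] 0.1
shift cm [-0.02  0.05 -1.55]
[ 0.53065231 -0.16726349  0.03548616] [ 0.55856     0.92226335 -1.2683669 ]
```

>>> carry_out(steps=[{"xyz":[0,0.05,-0.8],"rot":[0,0,0]},{"xyz":[0,0.05,-1.5],"rot":[0,0,0]},{"xyz":[0,0.05,-1.5],"rot":[0,0,0]}])

```text
t: 2.5
tool_pos: [0.5298, -0.1661, 0.0185]
orientation: [2.348, 0.214, 0.086]
force: [0.4, -0.6, 1.5]
opening: 0.0807
```

Run:
```python
from h import *
s=read_state(); print(s["tool_pos"],s["force"])
cv2.imwrite("pics/side2.png",cv2.resize(read_camera("side")[100:260,200:420,::-1],None,fx=3.5,fy=3.5,interpolation=2))
```

```text
[ 0.52978202 -0.16606583  0.01854993] [ 0.44633697 -0.61452466  1.54208514]
```

View pics/side2.png

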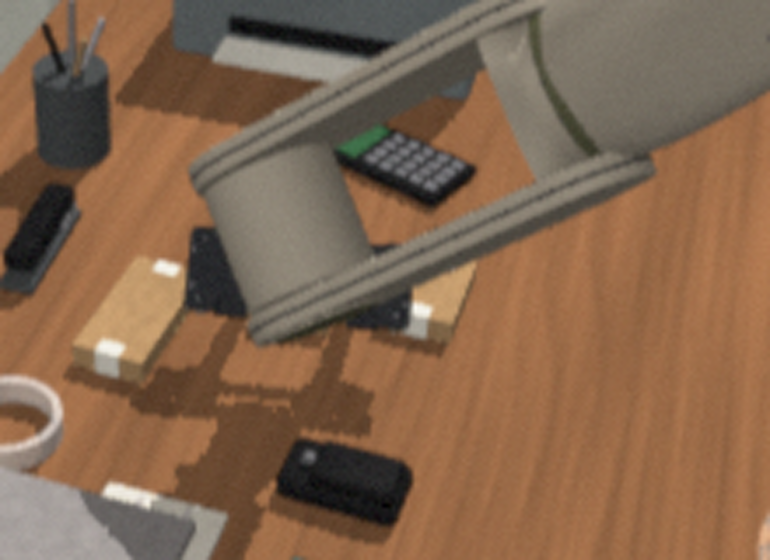

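>>> carry_out(steps=[{"xyz":[0,0,0.1],"rot":[0,0,0]},{"xyz":[0,0,0.1],"rot":[0,0,0]},{"xyz":[0,0,0.1],"rot":[0,0,0]},{"xyz":[0,0,0.1],"rot":[0,0,0]},{"xyz":[0,0,0.1],"rot":[0,0,0]},{"xyz":[0,0,0.1],"rot":[0,0,0]},{"xyz":[0,0,0.1],"rot":[0,0,0]},{"xyz":[0,0,0.1],"rot":[0,0,0]}], grip=0.55, force=45)

```text
t: 3.35
tool_pos: [0.5301, -0.166, 0.0203]
orientation: [2.348, 0.213, 0.087]
force: [0.1, 1.5, 2.7]
opening: 0.0656
```

Run:
```python
from pose import *
for i in range(4):
    s=read_state(); print(s["tool_pos"],s["force"],s["opening"])
print(s["wrist_torque"],s["q"].round(3))
to(Rplace)
```

```text
[ 0.53008164 -0.16604852  0.02028136] [0.0930305  1.46524154 2.68533319] 0.06557835645732453
[ 0.53008164 -0.16604852  0.02028136] [0.0930305  1.46524154 2.68533319] 0.06557835645732453
[ 0.53008164 -0.16604852  0.02028136] [0.0930305  1.46524154 2.68533319] 0.06557835645732453
[ 0.53008164 -0.16604852  0.02028136] [0.0930305  1.46524154 2.68533319] 0.06557835645732453
[ 0.28867864 -0.12002045  0.06477791] [ 0.069  0.275  1.982 -0.955  1.038  0.466]
rot [89.95  6.52 -9.74] 90.7
```

>>> carry_out(steps=[{"xyz":[0,0,3],"rot":[0,0,0]},{"xyz":[0,0,7],"rot":[0,0,0]},{"xyz":[0,0,11],"rot":[7.2,0.5,-0.8]},{"xyz":[0,0,15],"rot":[14.4,1,-1.6]},{"xyz":[0.3,2,18],"rot":[21.6,1.6,-2.3]},{"xyz":[0.6,5,20],"rot":[28.8,2.1,-3.1]},{"xyz":[1,9,21],"rot":[36,2.6,-3.9]},{"xyz":[1.3,13,22],"rot":[43.2,3.1,-4.7]},{"xyz":[1.6,17,22],"rot":[50.4,3.7,-5.5]},{"xyz":[2,20,22],"rot":[57.6,4.2,-6.2]}])

```text
t: 4.35
tool_pos: [0.5501, 0.0359, 0.241]
orientation: [-2.913, -0.066, -0.053]
force: [-0.2, -0.3, -3.4]
opening: 0.0656
```

Run:
```python
from pose import *
s=read_state(); print(s["t"],s["q"].round(2),s["tool_pos"],s["force"],s["opening"])
to(Rplace,O+X*(-.034)+Z*.25)
```

```text
4.35 [-0.18 -0.03  1.66  0.23  1.52 -0.24] [0.55007257 0.03585421 0.24100647] [-0.18304564 -0.34051959 -3.39834975] 0.06560193527788509
rot [32.04  2.37 -3.57] 32.3
shift cm [ 1.57 17.57  0.9 ]
```

>>> carry_out(steps=[{"xyz":[0.4,4,0.5],"rot":[7.2,0.5,-0.8]},{"xyz":[0.8,8,1],"rot":[14.4,1.1,-1.6]},{"xyz":[1.1,11,1],"rot":[21.6,1.6,-2.4]},{"xyz":[1.3,13.5,1],"rot":[28.8,2.1,-3.2]},{"xyz":[1.5,15,1],"rot":[32,2.4,-3.5]},{"xyz":[1.5,15.5,1],"rot":[32,2.4,-3.5]},{"xyz":[1.5,15.5,1],"rot":[32,2.4,-3.5]},{"xyz":[1.5,15.5,1],"rot":[32,2.4,-3.5]}])

```text
t: 5.15
tool_pos: [0.5649, 0.1886, 0.2505]
orientation: [-2.364, 0.038, -0.016]
force: [-0.7, 0.5, -1.3]
opening: 0.0659
```

Run:
```python
from pose import *
s=read_state(); print(s["t"],s["q"].round(2),s["tool_pos"],s["force"],s["opening"])
to(Rplace,O+X*(-.034)+Z*.25)
a=read_camera("side")[:,:,::-1]; b=read_camera("top")[:,:,::-1]
cv2.imwrite("pics/side3f.png",a);cv2.imwrite("pics/top3f.png",b)
cv2.imwrite("pics/side3.png",cv2.resize(a[150:330,150:350],None,fx=3.3,fy=3.3,interpolation=2))
cv2.imwrite("pics/top3.png",cv2.resize(b[130:260,140:300],None,fx=4.5,fy=4.5,interpolation=2))
```

```text
5.15 [-0.21  0.08  1.7   0.76  1.54 -0.27] [0.56494815 0.18859811 0.25048852] [-0.72371433  0.49756189 -1.31324278] 0.0658560444025162
rot [ 0.45  0.01 -0.12] 0.5
shift cm [ 0.09  2.29 -0.05]
```

View pics/side3.png

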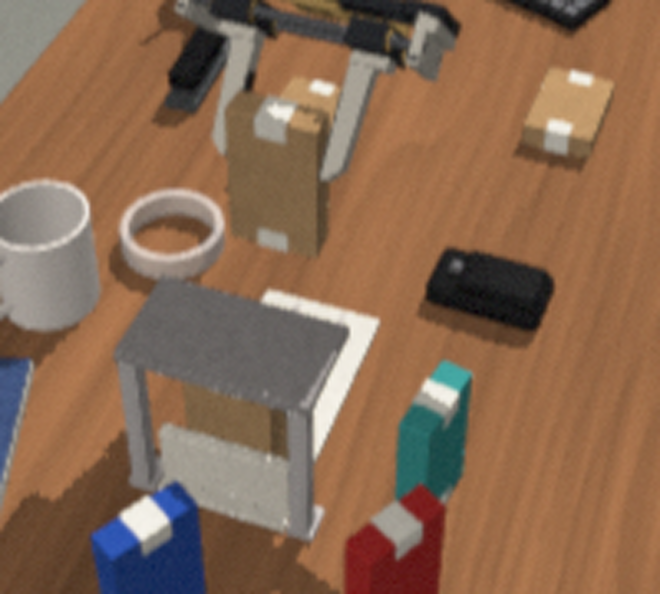

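View pics/top3.png

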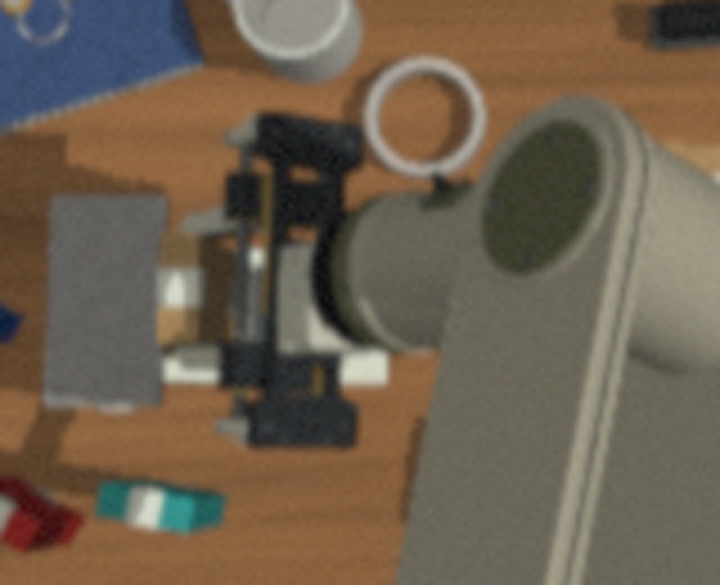

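Run:
```python
from pose import *
s={"tool_pos":np.array([.5649,.1886,.2505])}
C=s["tool_pos"]+X*.0083-Z*.021
a=cv2.imread("pics/side3f.png"); k=5; x0,y0,w,h=205,170,60,70
z=cv2.resize(a[y0:y0+h,x0:x0+w],None,fx=8,fy=8,interpolation=2)
for sy in(-33,33):
  for sz in(-58,58):
    for sx in (12,-12):
      p=proj("side",C+X*sx/1000+Y*sy/1000+Z*sz/1000); print(sx,sy,sz,np.round(p,1))
      cv2.circle(z,(int((p[0]-x0+.5)*8),int((p[1]-y0+.5)*8)),3,(0,255,0) if sx>0 else (0,0,255),-1)
b=cv2.imread("pics/top3f.png"); x1,y1=165,170
zt=cv2.resize(b[y1:y1+60,x1:x1+60],None,fx=9,fy=9,interpolation=2)
for sy in(-33,33):
  for sx in(12,-12):
    p=proj("top",C+X*sx/1000+Y*sy/1000+Z*.058); cv2.circle(zt,(int((p[0]-x1+.5)*9),int((p[1]-y1+.5)*9)),3,(0,255,0),-1)
cv2.imwrite("pics/chk3.png",z);cv2.imwrite("pics/chk3t.png",zt)
```

```text
12 -33 -58 [219.4 220.7]
-12 -33 -58 [223.5 214.2]
12 -33 58 [217.1 182.1]
-12 -33 58 [221.5 175.7]
12 33 -58 [245.7 227.7]
-12 33 -58 [249.4 220.9]
12 33 58 [245.5 188.9]
-12 33 58 [249.4 182.3]
```

View pics/chk3.png

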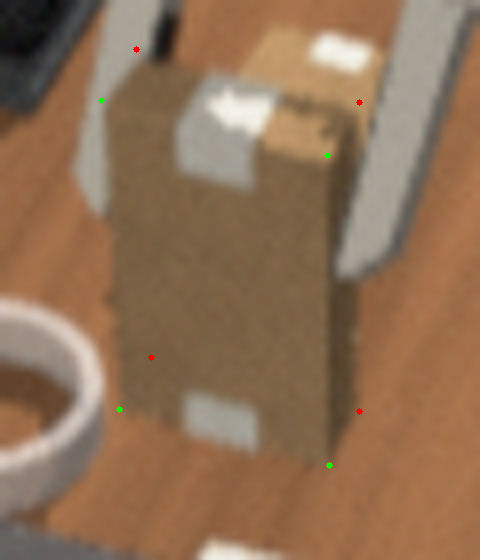

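View pics/chk3t.png

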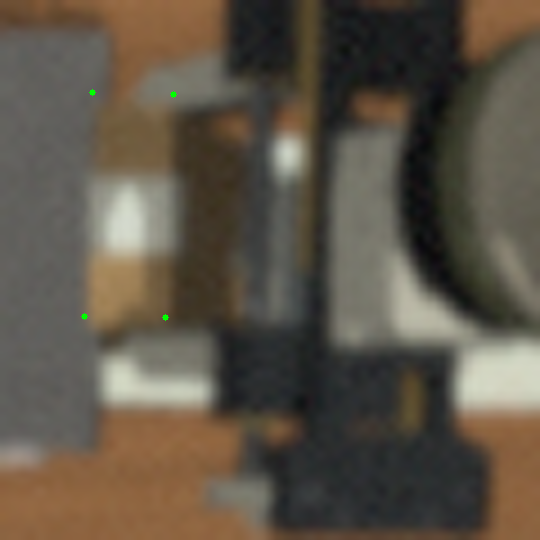

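>>> carry_out(steps=[{"xyz":[0.44,1.2,0],"rot":[0.4,0,-0.1]},{"xyz":[0.44,2.3,-1],"rot":[0.4,0,-0.1]},{"xyz":[0.44,2.3,-4],"rot":[0.4,0,-0.1]},{"xyz":[0.44,2.3,-7],"rot":[0.4,0,-0.1]},{"xyz":[0.44,2.3,-10],"rot":[0.4,0,-0.1]},{"xyz":[0.44,2.3,-12.5],"rot":[0.4,0,-0.1]},{"xyz":[0.44,2.3,-14],"rot":[0.4,0,-0.1]},{"xyz":[0.44,2.3,-14.5],"rot":[0.4,0,-0.1]},{"xyz":[0.44,2.3,-14.5],"rot":[0.4,0,-0.1]},{"xyz":[0.44,2.3,-14.5],"rot":[0.4,0,-0.1]}])

```text
t: 6.25
tool_pos: [0.5702, 0.212, 0.1064]
orientation: [-2.355, 0.041, -0.018]
force: [0.1, 0.2, -2.1]
opening: 0.0657
```

Run:
```python
from pose import *
s=read_state(); print(s["t"],s["q"].round(2),s["tool_pos"],s["force"],s["opening"])
to(Rplace,O+X*(-.034)+Z*.085+np.array([.0035,0,0]))
a=read_camera("side")[:,:,::-1]; b=read_camera("top")[:,:,::-1]
cv2.imwrite("pics/side4f.png",a);cv2.imwrite("pics/top4f.png",b)
cv2.imwrite("pics/side4.png",cv2.resize(a[200:310,170:300],None,fx=5.5,fy=5.5,interpolation=2))
cv2.imwrite("pics/top4.png",cv2.resize(b[160:230,140:240],None,fx=7.5,fy=7.5,interpolation=2))
```

```text
6.25 [-0.17  0.27  1.78  0.81  1.32 -0.44] [0.57015841 0.21198564 0.10640598] [ 0.097484    0.23195834 -2.08042592] 0.06570654804087747
rot [-0.06  0.07  0.01] 0.1
shift cm [-0.08 -0.05 -2.14]
```

View pics/side4.png

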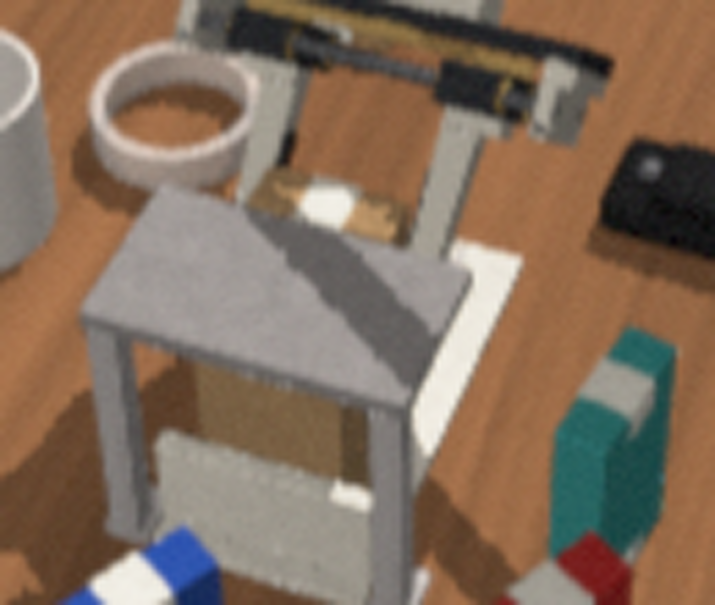

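View pics/top4.png

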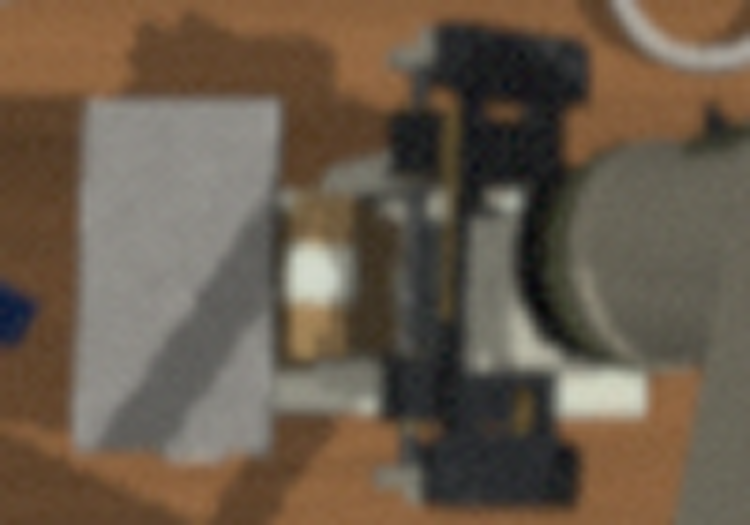

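Run:
```python
from pose import *
im=cv2.imread("pics/top4f.png").astype(float)
f=lambda x,y:(140+x/7.5-.5,160+y/7.5-.5)
rk=lambda p:((p-O)@X*1000,(p-O)@Y*1000)
for n,p in [("ctr",(317,278)),("tl",(293,192)),("tr",(354,195)),("bl",(284,358)),("br",(348,363))]:
    print(n,np.round(rk(onz("top",*f(*p),.1434)),1))
for n,p in [("shelf tr",(280,98)),("shelf br",(271,455))]:
    print(n,np.round(rk(onz("top",*f(*p),.146)),1))
g=lambda x,y:(170+x/5.5-.5,200+y/5.5-.5)
for n,p in [("far L",(268,172)),("far R",(410,213)),("near L",(243,203)),("near R",(403,240))]:
    print("side",n,np.round(rk(onz("side",*g(*p),.1434)),1))
for n,p in [("shelf far L",(168,188)),("shelf far R",(470,270)),("nl",(85,315)),("nr",(407,407))]:
    print("side",n,np.round(rk(onz("side",*g(*p),.146)),1))
```

```text
ctr [-25.4   0.3]
tl [-14.5 -34.5]
tr [-39.3 -33.6]
bl [-13.2  32.8]
br [-39.1  34.5]
shelf tr [ -8.4 -72.4]
shelf br [-10.   71.9]
side far L [-30.5 -34.6]
side far R [-29.3  31.6]
side near L [ -9.8 -37.1]
side near R [-13.7  34.5]
side shelf far L [ -4.4 -69.5]
side shelf far R [-5.5 67.4]
side nl [ 72.1 -69.7]
side nr [70.5 69.2]
```

>>> carry_out(steps=[{"xyz":[-0.05,-0.05,-0.6],"rot":[0,0,0]},{"xyz":[-0.05,-0.05,-1.2],"rot":[0,0,0]},{"xyz":[-0.05,-0.05,-1.6],"rot":[0,0,0]},{"xyz":[-0.05,-0.05,-1.6],"rot":[0,0,0]},{"xyz":[-0.05,-0.05,-1.6],"rot":[0,0,0]}])

```text
t: 6.85
tool_pos: [0.5686, 0.2114, 0.0888]
orientation: [-2.355, 0.042, -0.015]
force: [0.6, -0.4, -2.3]
opening: 0.0656
```

>>> carry_out(steps=[{"xyz":[0,0,-0.1],"rot":[0,0,0]},{"xyz":[0,0,-0.1],"rot":[0,0,0]}])

```text
t: 7.05
tool_pos: [0.5688, 0.2114, 0.0881]
orientation: [-2.355, 0.042, -0.016]
force: [0.6, -1.3, -1.7]
opening: 0.0658
```

>>> carry_out(steps=[{"xyz":[0,0,-0.1],"rot":[0,0,0]},{"xyz":[0,0,-0.1],"rot":[0,0,0]}])

```text
t: 7.25
tool_pos: [0.5689, 0.2114, 0.0872]
orientation: [-2.355, 0.042, -0.017]
force: [-0.3, 0.1, -0.7]
opening: 0.0651
```

>>> carry_out(steps=[{"xyz":[0,0,-0.1],"rot":[0,0,0]},{"xyz":[0,0,-0.1],"rot":[0,0,0]}])

```text
t: 7.45
tool_pos: [0.569, 0.2115, 0.0871]
orientation: [-2.354, 0.041, -0.017]
force: [-2.2, -1.8, 5.2]
opening: 0.0657
```

>>> carry_out(steps=[{"xyz":[0,0,-0.1],"rot":[0,0,0]},{"xyz":[0,0,-0.1],"rot":[0,0,0]}])

```text
t: 7.65
tool_pos: [0.5691, 0.2116, 0.0871]
orientation: [-2.353, 0.04, -0.017]
force: [-5.3, -4.2, 12.7]
opening: 0.0655
```

>>> carry_out(steps=[{"xyz":[0,0,0.15],"rot":[0,0,0]},{"xyz":[0,0,0.15],"rot":[0,0,0]},{"xyz":[0,0,0.15],"rot":[0,0,0]}])

```text
t: 7.95
tool_pos: [0.5691, 0.2114, 0.0871]
orientation: [-2.354, 0.042, -0.017]
force: [-0.9, -2.3, 5.8]
opening: 0.0655
```

>>> carry_out(steps=[{"xyz":[0,0,0],"rot":[0,0,0]},{"xyz":[0,0,0],"rot":[0,0,0]},{"xyz":[0,0,0],"rot":[0,0,0]},{"xyz":[0,0,0],"rot":[0,0,0]}], grip=0.87)

```text
t: 8.35
tool_pos: [0.5686, 0.2114, 0.0863]
orientation: [-2.355, 0.042, -0.016]
force: [-0.3, 0.2, -0.5]
opening: 0.0807
```

Run:
```python
from pose import *
s=read_state(); print(s["t"],s["tool_pos"],s["force"],s["opening"])
a=read_camera("side")[:,:,::-1]; b=read_camera("top")[:,:,::-1]
cv2.imwrite("pics/side5.png",cv2.resize(a[200:310,170:300],None,fx=5.5,fy=5.5,interpolation=2))
cv2.imwrite("pics/top5.png",cv2.resize(b[160:230,140:240],None,fx=7.5,fy=7.5,interpolation=2))
```

```text
8.35 [0.56855007 0.21144432 0.08627994] [-0.30026886  0.17188652 -0.52927062] 0.08070750489149116
```

View pics/side5.png

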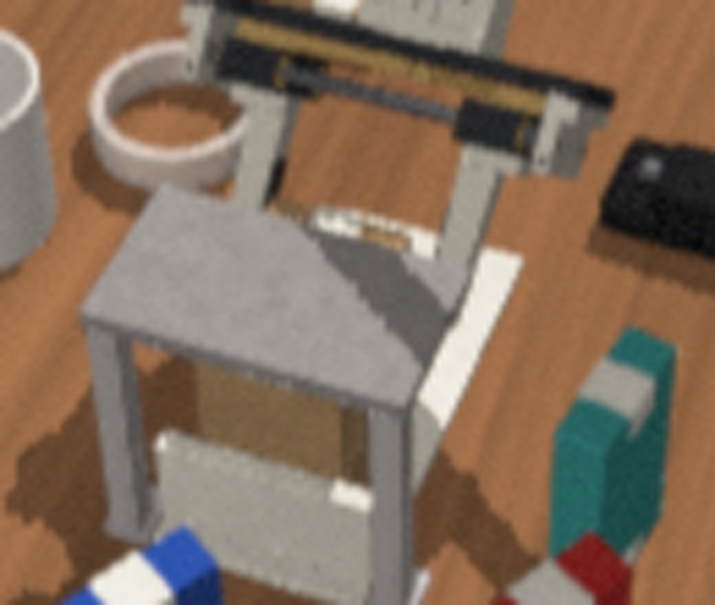

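View pics/top5.png

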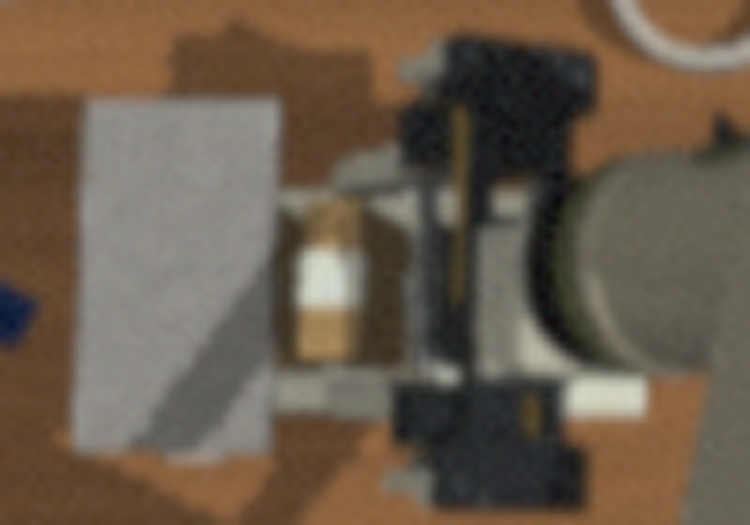

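>>> carry_out(steps=[{"xyz":[0,-1,1],"rot":[0,0,0]},{"xyz":[-0.1,-2.5,2.5],"rot":[0,0,0]},{"xyz":[-0.15,-4.5,4.5],"rot":[0,0,0]},{"xyz":[-0.25,-7,7],"rot":[0,0,0]},{"xyz":[-0.25,-7,7],"rot":[0,0,0]}])

```text
t: 8.95
tool_pos: [0.5691, 0.138, 0.161]
orientation: [-2.357, 0.042, -0.026]
force: [-0.0, 0.6, 0.9]
opening: 0.0811
```

>>> carry_out(steps=[{"xyz":[0,0,0],"rot":[0,0,0]},{"xyz":[0,0,0],"rot":[0,0,0]},{"xyz":[0,0,0],"rot":[0,0,0]},{"xyz":[0,0,0],"rot":[0,0,0]},{"xyz":[0,0,0],"rot":[0,0,0]},{"xyz":[0,0,0],"rot":[0,0,0]},{"xyz":[0,0,0],"rot":[0,0,0]},{"xyz":[0,0,0],"rot":[0,0,0]},{"xyz":[0,0,0],"rot":[0,0,0]},{"xyz":[0,0,0],"rot":[0,0,0]}], grip=0.0, force=10)

```text
t: 9.95
tool_pos: [0.5663, 0.1413, 0.1566]
orientation: [-2.355, 0.042, -0.016]
force: [-0.1, -1.3, -0.1]
opening: 0.0055
```

Run:
```python
from pose import *
s=read_state(); print(s["t"],s["tool_pos"],s["force"],s["opening"])
p=s["tool_pos"]-O;print("rack",p@X,p@Y)
a=read_camera("side")[:,:,::-1]; b=read_camera("top")[:,:,::-1]
cv2.imwrite("pics/side6.png",cv2.resize(a[200:310,170:300],None,fx=5.5,fy=5.5,interpolation=2))
cv2.imwrite("pics/top6.png",cv2.resize(b[160:230,140:240],None,fx=7.5,fy=7.5,interpolation=2))
```

```text
9.95 [0.56626748 0.14134382 0.15659265] [-0.0813326  -1.31773594 -0.07690798] 0.005543475612850668
rack -0.10411829461855852 -0.002902919615922936
```

View pics/side6.png

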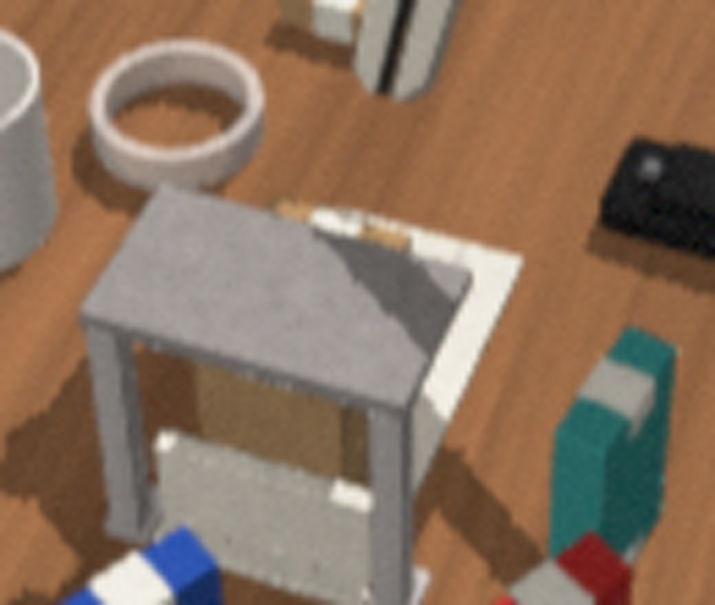

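View pics/top6.png

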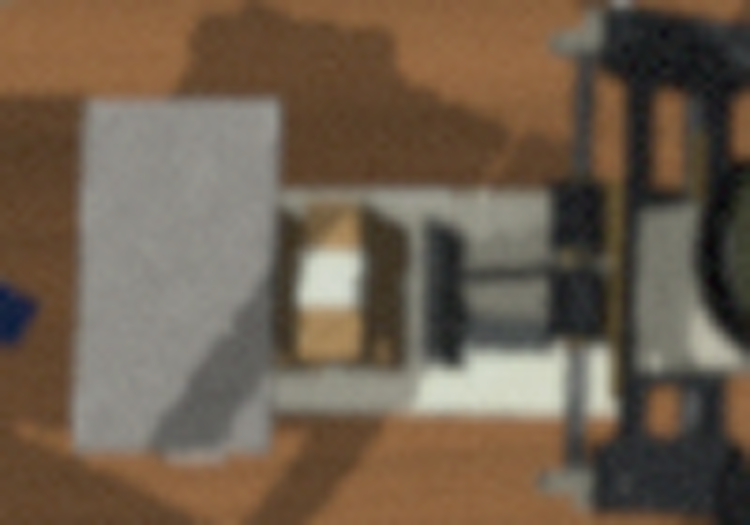

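>>> carry_out(steps=[{"xyz":[-0.2,0,-4],"rot":[0,0,0]},{"xyz":[-0.2,0,-8],"rot":[0,0,0]},{"xyz":[-0.2,0,-10],"rot":[0,0,0]},{"xyz":[-0.2,0,-10.4],"rot":[0,0,0]},{"xyz":[-0.2,0.5,-10.4],"rot":[0,0,0]},{"xyz":[-0.15,1,-10.4],"rot":[0,0,0]},{"xyz":[-0.15,1.4,-10.4],"rot":[0,0,0]},{"xyz":[-0.15,1.4,-10.4],"rot":[0,0,0]}])

```text
t: 10.85
tool_pos: [0.5655, 0.1559, 0.054]
orientation: [-2.355, 0.04, -0.018]
force: [0.6, -0.1, -0.7]
opening: 0.0007
```

>>> carry_out(steps=[{"xyz":[0,0.1,0],"rot":[0,0,0]},{"xyz":[0,0.2,0],"rot":[0,0,0]},{"xyz":[0,0.3,0],"rot":[0,0,0]},{"xyz":[0,0.4,0],"rot":[0,0,0]},{"xyz":[0,0.5,0],"rot":[0,0,0]},{"xyz":[0,0.6,0],"rot":[0,0,0]},{"xyz":[0,0.7,0],"rot":[0,0,0]},{"xyz":[0,0.8,0],"rot":[0,0,0]}])

```text
t: 11.65
tool_pos: [0.5647, 0.1634, 0.0525]
orientation: [-2.355, 0.042, -0.016]
force: [-0.2, -0.5, 0.2]
opening: 0.0009
```

Run:
```python
from pose import *
s=read_state(); print(s["t"],s["tool_pos"],s["force"],s["opening"])
p=s["tool_pos"]-O;print("rack",p@X,p@Y)
a=read_camera("side")[:,:,::-1]; b=read_camera("top")[:,:,::-1]
cv2.imwrite("pics/side7.png",cv2.resize(a[200:310,170:300],None,fx=5.5,fy=5.5,interpolation=2))
cv2.imwrite("pics/top7.png",cv2.resize(b[160:230,140:240],None,fx=7.5,fy=7.5,interpolation=2))
```

```text
11.65 [0.56473707 0.16344022 0.05254693] [-0.19223578 -0.50564947  0.24519821] 0.0008656246153721614
rack -0.08208876373133399 -0.0006022975259055185
```

View pics/top7.png

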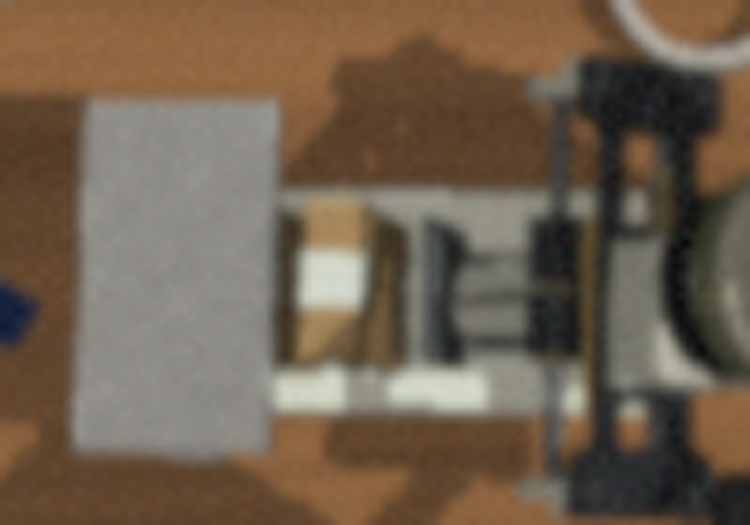

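>>> carry_out(steps=[{"xyz":[0,0.1,0],"rot":[0,0,0]},{"xyz":[0,0.2,0],"rot":[0,0,0]},{"xyz":[0,0.3,0],"rot":[0,0,0]},{"xyz":[0,0.4,0],"rot":[0,0,0]},{"xyz":[0,0.5,0],"rot":[0,0,0]},{"xyz":[0,0.6,0],"rot":[0,0,0]},{"xyz":[0,0.7,0],"rot":[0,0,0]},{"xyz":[0,0.8,0],"rot":[0,0,0]},{"xyz":[0,0.9,0],"rot":[0,0,0]},{"xyz":[0,1,0],"rot":[0,0,0]}])

```text
t: 12.75
tool_pos: [0.5649, 0.1734, 0.0526]
orientation: [-2.355, 0.042, -0.017]
force: [1.2, -2.7, -0.0]
opening: 0.0004
```

>>> carry_out(steps=[{"xyz":[0,0.1,0],"rot":[0,0,0]},{"xyz":[0,0.2,0],"rot":[0,0,0]},{"xyz":[0,0.3,0],"rot":[0,0,0]},{"xyz":[0.05,0.4,0],"rot":[0,0,0]},{"xyz":[0.05,0.5,0],"rot":[0,0,0]},{"xyz":[0.05,0.6,0],"rot":[0,0,0]},{"xyz":[0.05,0.7,0],"rot":[0,0,0]}])

```text
t: 13.45
tool_pos: [0.5652, 0.1805, 0.0525]
orientation: [-2.355, 0.042, -0.016]
force: [0.1, -4.7, -0.2]
opening: 0.0002
```

Run:
```python
from pose import *
s=read_state(); print(s["t"],s["tool_pos"],s["force"],s["opening"])
p=s["tool_pos"]-O;print("rack",p@X,p@Y)
b=read_camera("top")[:,:,::-1]
cv2.imwrite("pics/top8.png",cv2.resize(b[160:230,140:240],None,fx=7.5,fy=7.5,interpolation=2))
```

```text
13.45 [0.56518993 0.1804908  0.05254726] [ 0.09785558 -4.67794979 -0.20621688] 0.00023725615000909294
rack -0.06503276964447817 -0.0004598218275405662
```

View pics/top8.png

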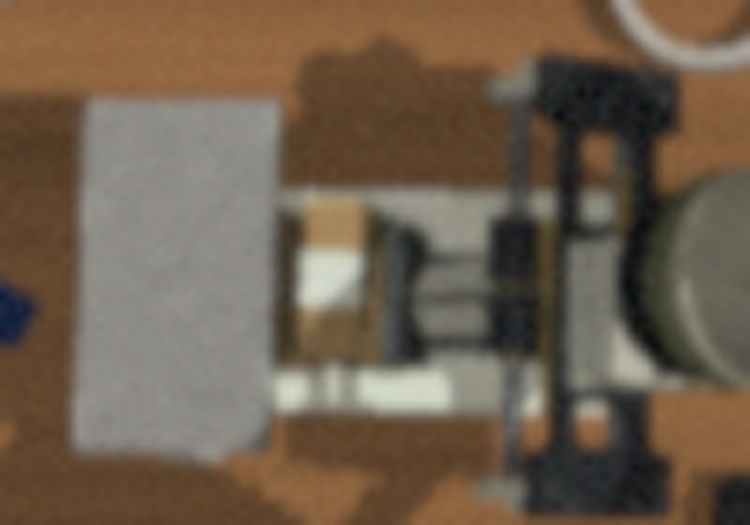

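>>> carry_out(steps=[{"xyz":[0,0.1,0],"rot":[0,0,0]},{"xyz":[0,0.2,0],"rot":[0,0,0]},{"xyz":[0,0.3,0],"rot":[0,0,0]},{"xyz":[0,0.4,0],"rot":[0,0,0]},{"xyz":[0,0.5,0],"rot":[0,0,0]},{"xyz":[0,0.6,0],"rot":[0,0,0]},{"xyz":[0,0.7,0],"rot":[0,0,0]},{"xyz":[0.05,0.8,0],"rot":[0,0,0]}])

```text
t: 14.3
tool_pos: [0.5655, 0.1885, 0.0525]
orientation: [-2.355, 0.042, -0.016]
force: [-1.3, -3.8, 1.4]
opening: 0.0005
```

>>> carry_out(steps=[{"xyz":[0,0.1,0],"rot":[0,0,0]},{"xyz":[0,0.2,0],"rot":[0,0,0]},{"xyz":[0,0.3,0],"rot":[0,0,0]}])

```text
t: 14.6
tool_pos: [0.5656, 0.1915, 0.0525]
orientation: [-2.355, 0.042, -0.016]
force: [-1.6, -4.7, 0.3]
opening: 0.0006
```

Rack x of the TCP is now about -54; roughly 4 mm remain, so I go in short steps.

>>> carry_out(steps=[{"xyz":[0,0.1,0],"rot":[0,0,0]},{"xyz":[0,0.2,0],"rot":[0,0,0]}])

```text
t: 14.8
tool_pos: [0.5656, 0.1935, 0.0525]
orientation: [-2.355, 0.042, -0.016]
force: [-0.6, -4.0, -1.0]
opening: 0.0005
```

>>> carry_out(steps=[{"xyz":[0,0.1,0],"rot":[0,0,0]},{"xyz":[0,0.1,0],"rot":[0,0,0]}])

```text
t: 15.0
tool_pos: [0.5657, 0.1946, 0.0526]
orientation: [-2.355, 0.042, -0.016]
force: [-1.6, -2.9, -0.9]
opening: 0.0003
```

>>> carry_out(steps=[{"xyz":[0,0.1,0],"rot":[0,0,0]},{"xyz":[0,0.1,0],"rot":[0,0,0]}])

```text
t: 15.2
tool_pos: [0.5657, 0.1954, 0.0525]
orientation: [-2.355, 0.042, -0.016]
force: [-1.5, -4.3, 1.0]
opening: 0.0004
```

>>> carry_out(steps=[{"xyz":[0,0.1,0],"rot":[0,0,0]},{"xyz":[0,0.1,0],"rot":[0,0,0]}])

```text
t: 15.4
tool_pos: [0.5658, 0.1963, 0.0525]
orientation: [-2.355, 0.042, -0.016]
force: [-1.6, -4.5, -0.2]
opening: 0.0004
```

>>> carry_out(steps=[{"xyz":[0,0.1,0],"rot":[0,0,0]},{"xyz":[0,0.1,0],"rot":[0,0,0]}])

```text
t: 15.6
tool_pos: [0.5659, 0.1967, 0.0524]
orientation: [-2.356, 0.042, -0.017]
force: [-0.6, -9.2, 0.5]
opening: 0.0004
```

Run:
```python
from pose import *
s=read_state(); print(s["t"],s["tool_pos"],s["force"],s["opening"])
p=s["tool_pos"]-O;print("rack",p@X,p@Y)
a=read_camera("side")[:,:,::-1]; b=read_camera("top")[:,:,::-1]
cv2.imwrite("pics/side9.png",cv2.resize(a[200:310,170:300],None,fx=5.5,fy=5.5,interpolation=2))
cv2.imwrite("pics/top9.png",cv2.resize(b[160:230,140:240],None,fx=7.5,fy=7.5,interpolation=2))
```

```text
15.6 [0.56589929 0.19671947 0.05240987] [-0.62967822 -9.22088263  0.4886941 ] 0.00037600544456200125
rack -0.048789223686070665 -0.000602380016612021
```

View pics/top9.png

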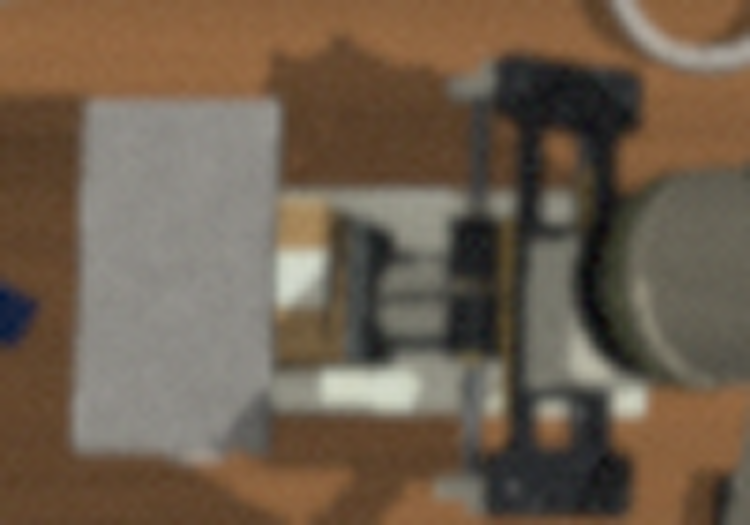

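View pics/side9.png

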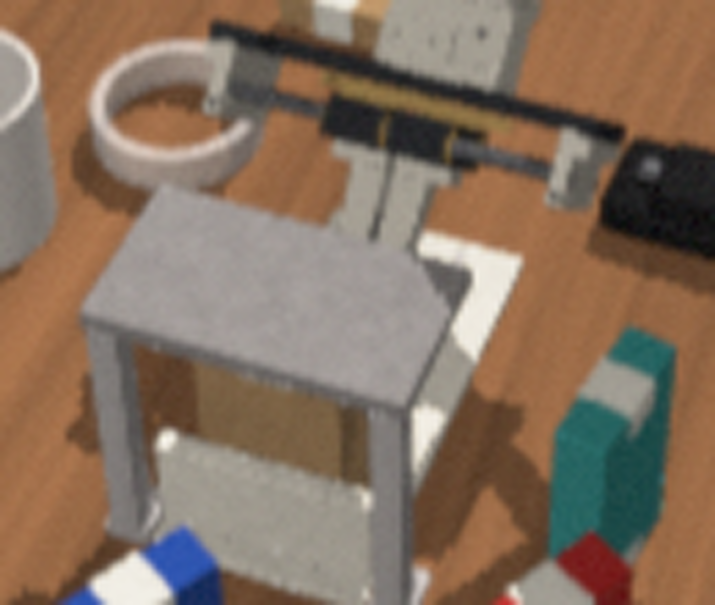

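>>> carry_out(steps=[{"xyz":[0,0.05,0],"rot":[0,0,0]},{"xyz":[0,0.1,0],"rot":[0,0,0]},{"xyz":[0,0.1,0],"rot":[0,0,0]}])

```text
t: 16.0
tool_pos: [0.566, 0.197, 0.0524]
orientation: [-2.357, 0.042, -0.017]
force: [-4.3, -13.8, 2.7]
opening: 0.0001
```

>>> carry_out(steps=[{"xyz":[0,-0.1,0],"rot":[0,0,0]},{"xyz":[0,-0.3,0],"rot":[0,0,0]},{"xyz":[0,-0.8,0],"rot":[0,0,0]},{"xyz":[-0.1,-2,0],"rot":[0,0,0]},{"xyz":[-0.1,-4,1.5],"rot":[0,0,0]},{"xyz":[-0.2,-6.5,5],"rot":[0,0,0]},{"xyz":[-0.3,-9,9],"rot":[0,0,0]},{"xyz":[-1,-13,12],"rot":[0,0,0]},{"xyz":[-2,-17,15],"rot":[0,0,0]},{"xyz":[-3,-21,17],"rot":[0,0,0]}])

```text
t: 17.0
tool_pos: [0.5355, -0.0136, 0.2251]
orientation: [-2.356, 0.04, -0.019]
force: [1.3, 0.7, 0.1]
opening: 0.0003
```

>>> carry_out(steps=[{"xyz":[-2,-4,1],"rot":[0,0,0]},{"xyz":[-3,-8,1],"rot":[0,0,0]},{"xyz":[-3,-8,1],"rot":[0,0,0]},{"xyz":[-3,-8,1],"rot":[0,0,0]}])

```text
t: 17.4
tool_pos: [0.5056, -0.0928, 0.2325]
orientation: [-2.354, 0.045, -0.017]
force: [-0.1, 0.6, -0.2]
opening: 0.0006
```

Run:
```python
from pose import *
s=read_state(); print(s["t"],s["tool_pos"],s["force"])
a=read_camera("side")[:,:,::-1]; b=read_camera("top")[:,:,::-1]
cv2.imwrite("pics/side10f.png",a);cv2.imwrite("pics/top10f.png",b)
cv2.imwrite("pics/side10.png",cv2.resize(a[200:310,170:300],None,fx=5.5,fy=5.5,interpolation=2))
cv2.imwrite("pics/top10.png",cv2.resize(b[160:230,140:240],None,fx=7.5,fy=7.5,interpolation=2))
```

```text
17.4 [ 0.50560769 -0.09277975  0.23249744] [-0.14087461  0.56705432 -0.19980345]
```

View pics/top10.png

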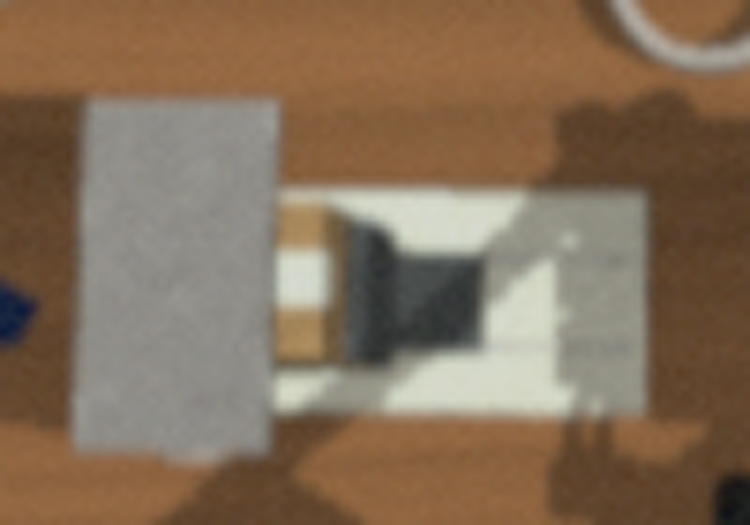

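View pics/side10f.png

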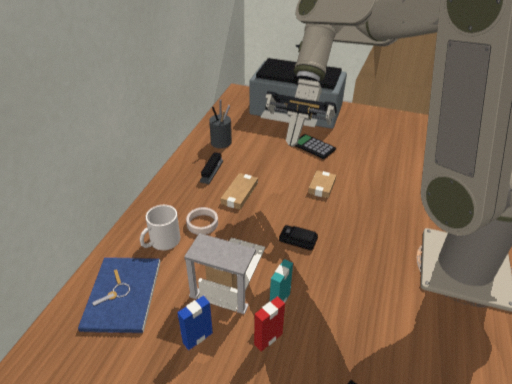

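View pics/top10f.png

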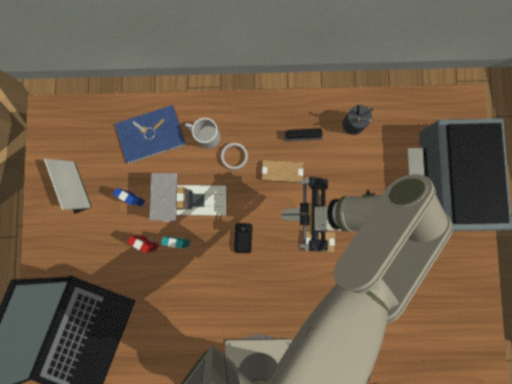

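Run:
```python
from pose import *
f=lambda x,y:(140+x/7.5-.5,160+y/7.5-.5)
rk=lambda p:np.round(((p-O)@X*1000,(p-O)@Y*1000),1)
for n,p,z in [("carton back top",(333,210),.122),("carton back bot",(328,360),.122),("foot end",(482,300),.010),("plate top front/up",(347,220),.077),("plate back",(391,290),.077),("floor front",(648,300),.006)]:
    print(n,rk(onz("top",*f(*p),z)))
```

```text
carton back top [-26.4 -29.5]
carton back bot [-26.5  32.4]
foot end [-71.2  -1.1]
plate top front/up [-23.  -29.9]
plate back [-42.8  -0.1]
floor front [-145.7   -2.5]
```

```bash
python3 -c "
from plant import *
print(close_job())"
```

```text
the job is handed in; nothing more can be done
None
```

The matching carton is now standing in the rack and the bookend is pushed up against it. I handed the job in at about 17.5 s of the 58 s allowed; no verdict was reported.

- **Choosing the carton:** I took the middle one, at about pixel (312, 207) in the top view. It measured about 119 x 67 mm, against 98 mm and 138 mm long for the other two.
- **Filing it:** I gripped it across its width, turned it upright and lowered it in front of the shelf edge. Contact came 2 mm higher than I had worked out. I pressed it down with at most about 13 N and eased off before opening the fingers.
- **Closing the row:** The bookend slid at about 4 N. At the end the force rose to about 14 N and the arm hardly moved any further, so I took the row as tight.

**Last checks:**
- The bookend's foot end lies at rack x of about -71 mm, where -72 is tight, so its position is about 0.035 against 0.034 expected.
- The carton's back face is parallel to the row and about 1 mm off the centre line. It measured about -26 mm where -24 was expected, which is within the cameras' accuracy.
- In the final top and side views, the other cartons and the desk things appear where they were. The short carton was mostly hidden by the gripper in the last top view, but the side view shows it in place.
- I could not see the joints between the filed cartons under the shelf. That there are no gaps rests on the force rise and the bookend position.

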